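Lay up two coffee trays from the stock row

TASK

Make up the two orders on their trays: on the dark wooden tray the brown cup on the cork disc and the yellow sugar tin on the grey square; on the mint-green tray the blue cup on the cork disc, the amber syrup bottle on the white disc and the dark milk jug on the grey square. Set each thing down (do not drop it) so that it stands upright and wholly on its pad, and leave the red tin and the green bottle standing where they are.

Things in the scene. Friction and masses are not known exactly. Their poses are not given: they have to be found in the camera images.
- brown_cup_center (a point): dark brown cup without a handle, open on top, 62 mm across (straight side from 12 mm up, foot 50 mm), 60 mm tall, wall 4 mm, about 0.15 kg. The point is at its centre, half-way up (30 mm above its underside), its z axis up. It stands upright in the row of stock beyond the trays, in any of seven places. Goes on the dark tray's cork disc.
- yellow_tin_center (a point): round yellow sugar tin with a steel-edged yellow lid, 51 mm across, 56 mm tall (plus a 4 mm steel nub), about 0.14 kg. The point is at its centre, half-way up (28 mm above its underside), its z axis up. It stands upright in the row of stock beyond the trays, in any of seven places. Goes on the dark tray's grey square.
- blue_cup_center (a point): deep blue cup, otherwise the same as the brown one: 62 mm across, 60 mm tall, wall 4 mm, about 0.15 kg. The point is at its centre, half-way up (30 mm above its underside), its z axis up. It stands upright in the row of stock beyond the trays, in any of seven places. Goes on the mint tray's cork disc.
- amber_bottle_center (a point): small amber (orange-brown) syrup bottle with a white paper band and black cap, 44 mm across up to 68 mm, then narrowing to a 24 mm cap, 100 mm tall, about 0.17 kg. The point is at its centre, half-way up (50 mm above its underside), its z axis up. It stands upright in the row of stock beyond the trays, in any of seven places. Goes on the mint tray's white disc.
- milk_jug_center (a point): dark steel milk jug, open, 76 mm tall, body 54 mm across up to 55 mm, 48 mm at the rim, 0.18 kg. A loop handle stands out towards its own +y to 50 mm from the axis, 15 to 65 mm up (start: +y within 0.3 rad of world +y): grip the body across its x, clear of handle and spout. The point is at its centre, 38 mm up, z up. In the stock row. For the mint tray's grey square, handle any way.
- red_tin_center (a point): round red tin with a steel-edged red lid, same size as the yellow one (51 mm across, 56 mm tall). Not part of either kit: stays where it is. The point is at its centre, half-way up (28 mm above its underside), its z axis up. It stands upright in the row of stock beyond the trays, in any of seven places. 
- green_bottle_center (a point): dark green syrup bottle, same shape as the amber one (44 mm across, 100 mm tall). Not part of either kit: stays where it is. The point is at its centre, half-way up (50 mm above its underside), its z axis up. It stands upright in the row of stock beyond the trays, in any of seven places. 
- dark_tray: dark brown wooden tray, fixed, between robot and stock row, on the left or right; 150 mm (x) by 300 mm (y), yaw within 0.12 rad. Floor 10 mm above the counter, rim 16 mm (brass end strips 19 mm). Origin under its middle at counter height, z up. Flush pads on its long centre line: tan cork disc 72 mm across at y = -75 mm, grey 80 mm square at y = +75 mm.
- mint_tray: pale mint-green tray, fixed, beside the dark one; 150 mm (x) by 300 mm (y), yaw within 0.12 rad. Floor 10 mm above the counter, rim 16 mm (brass end strips 19 mm). Origin under its middle at counter height, z up. Flush pads on its long centre line: tan cork disc 72 mm across at y = -95 mm, white disc 68 mm across at y = 0, grey 80 mm square at y = +95 mm.
Not all that is in view belongs to the job. Of the things that look like the part that bears blue_cup_center, the middle-sized one is meant.

How it is judged:
At the end, for the whole second after the job is handed in: Each of the five things stands on its own pad: centre within 15 mm of the pad's along either tray axis, height within 4 mm of standing on the tray floor, upright within 0.1 rad, released, at rest. Red tin and green bottle upright within 25 mm of their starts (x of brown_cup_center in the frame of dark_tray between -0.015 and 0.015 m and y of brown_cup_center in the frame of dark_tray between -0.09 and -0.06 m and z of brown_cup_center in the frame of dark_tray between 0.036 and 0.044 m and angle between each of brown_cup_center, yellow_tin_center, blue_cup_center, amber_bottle_center, milk_jug_center, red_tin_center, green_bottle_center's own z axis and vertical below 0.1 rad and linear speed of each of brown_cup, yellow_tin, blue_cup, amber_bottle, milk_jug below 0.02 m/s and x of yellow_tin_center in the frame of dark_tray between -0.015 and 0.015 m and y of yellow_tin_center in the frame of dark_tray between 0.06 and 0.09 m and z of yellow_tin_center in the frame of dark_tray between 0.034 and 0.042 m and x of blue_cup_center in the frame of mint_tray between -0.015 and 0.015 m and y of blue_cup_center in the frame of mint_tray between -0.11 and -0.08 m and z of blue_cup_center in the frame of mint_tray between 0.036 and 0.044 m and x of amber_bottle_center in the frame of mint_tray between -0.015 and 0.015 m and y of amber_bottle_center in the frame of mint_tray between -0.015 and 0.015 m and z of amber_bottle_center in the frame of mint_tray between 0.056 and 0.064 m and x of milk_jug_center in the frame of mint_tray between -0.015 and 0.015 m and y of milk_jug_center in the frame of mint_tray between 0.08 and 0.11 m and z of milk_jug_center in the frame of mint_tray between 0.044 and 0.052 m and distance of each of red_tin_center, green_bottle_center from where it was at the start of the episode below 0.025 m); the robot touches nothing.
It fails at once if the red tin, which stays on the counter, is shifted more than 25 mm or tipped over (distance of red_tin_center from where it was at the start of the episode above 0.025 m or angle between red_tin_center's own z axis and vertical above 0.3 rad).
It fails at once if the green bottle, which stays on the counter, is shifted more than 25 mm or tipped over (distance of green_bottle_center from where it was at the start of the episode above 0.025 m or angle between green_bottle_center's own z axis and vertical above 0.3 rad).
It fails at once if a cup, the yellow tin, the amber bottle or the jug is dropped: falls free with its underside more than 20 mm above the tray floor ((height (world z) of brown_cup_center above 0.06 m and contact force between brown_cup and anything else below 0.005 N and linear speed of brown_cup above 0.15 m/s) or (height (world z) of yellow_tin_center above 0.058 m and contact force between yellow_tin and anything else below 0.005 N and linear speed of yellow_tin above 0.15 m/s) or (height (world z) of blue_cup_center above 0.06 m and contact force between blue_cup and anything else below 0.005 N and linear speed of blue_cup above 0.15 m/s) or (height (world z) of amber_bottle_center above 0.08 m and contact force between amber_bottle and anything else below 0.005 N and linear speed of amber_bottle above 0.15 m/s) or (height (world z) of milk_jug_center above 0.068 m and contact force between milk_jug and anything else below 0.005 N and linear speed of milk_jug above 0.15 m/s)).
It also fails if it takes over 128 s, if anything falls off the work surface, if the arm or the gripper's body presses on something with over 40 N, if the wrist force passes 120 N, or if a joint passes its speed limit or range.

ROBOT

A 6-joint arm with a two-finger parallel gripper is mounted at the origin on the work surface. World frame = base frame: x ahead of the robot, y to its left, z up, the work surface at z = 0. Lengths are in m, angles in rad, forces in N, time in s.
With the tool pointing down it reaches from about 0.325 to 0.9 m from the base axis. Payload 6.1 kg.
Tool frame: the origin (TCP) lies on the centre line of the jaws, within the pads' length; the fingertips stand robot.finger_overhang ahead of it and the grasp point (between the pads) lies 2 mm behind it (robot.finger_overhang is the distance from the TCP to the fingertips, in m); z points along the fingers, y is the line along which they close (so a half turn about z gives the same grasp; the last joint's range is limited). The gripper opens to 85 mm and grips with 20 to 120 N. Pads are 22 mm wide; open, the fingers measure 114 mm over their backs; the gripper's body (76 mm by 85 mm) begins 54 mm behind the grasp point. The pads swing forward as they close: fully open they stand 13 mm farther back than shut.
Start: joints at [-1.355, 0.22, 1.526, -0, 1.395, -0.126], TCP at [0.209, -0.589, 0.248] pointing down, gripper open.
Joint ranges: [-2.98, 2.98], [-0.91, 2.08], [0.09, 2.57], [-1.24, 4.39], [0.2, 2.65], [-2.68, 2.68]. Speed limits (rad/s): [2.57, 2.57, 3.01, 3.14, 3.14, 3.14].

INTERFACE

Orientations are given as a rotation vector (axis times angle).
In Python, from station import robot, eyes, workorder, finder gives the robot as it stands.
- The arm moves only by the shell command python3 -m pendant 'ROWS' [FORCE]. ROWS is JSON, a list of rows, each an object with "xyz": the shift along the tool's x, y, z normalised to -1 to 1, where 1 is 500 mm, a list of three; "turn": the turn about the tool's z normalised to -1 to 1, where 1 is pi/4 rad; "gripper": the opening, from 0 (shut) to 1 (fully open). A call has 1 to 10 rows; each row is the pose to reach, as a shift and turn from the pose commanded when the call began, along the tool's axes at that moment; what a row does not reach only later rows make up. A row lasts 1/8 s, in which the tool goes at most 62.5 mm and 10.7 degrees, less where a joint would pass 70% of its speed; a pose out of reach is approached as far as the arm can. A call with a number of a shift or a turn outside -1 to 1 is refused whole. A call with a gripper value outside its range is refused whole. The fingers move at their own pace and stop on an object; FORCE is the grip in N (left out, the last holds). Time passes only in rows, so rows that repeat a pose let the fingers close. It gives the time, the measured TCP pose, the force, the opening and the grip force at its end, in the units of the state.
- robot.read_state(): the state, without advancing time (a new reading comes with each control period).
- eyes.read_camera(name): name is "scene" or "top"; returns (picture, depth): 480x640x3 uint8, blue, green, red; 480x640 float32, m along the optical axis (not along the pixel's ray), 0 where there is no reading.
- eyes.calibration(name): a dict with "mtx" (3x3 intrinsics, pixels), "k1" (the pictures are not rectified: a ray, as slopes to the right and down, at radius r is drawn at 1 + k1 r^2 times it, then the intrinsics apply), "xyz" and "orientation" of the camera in the world. Camera axes: x right, y up, looking along -z (the intrinsics and any distortion apply to the point x, -y, -z); pixel columns grow to the right and rows downward; lengths in m; the calibration is good to about 2 mm. A picture is of the moment at which its call begins. calibration takes no time and is no camera call.
- workorder.sign_off(): hands the job in; it is judged then, once.
Trained networks look in the newest picture that a camera, given by its name, has taken for a name from the list of things; names that differ only in an ending like _2 or _b are one class to them, and where a whole thing is asked for, a point or a joint stands for the part that bears it (a point fixed in the world has none). Each returns a list of dicts, best first, with "conf" (0 to 1); they miss things now and then, are a little off and sometimes report something else, mostly with a low value. They report only what shows in the picture. A call takes as long as a camera call. They do not tell look-alikes from the thing itself.
- finder.regions_of(label, camera): "mask" (480x640 bool, what is visible of it) and "bbox" ([left, top, right, bottom] in pixels, round what is visible of it).
- finder.landmark_of(label, camera): "xy" ([column, row] in pixels: a listed point, or the origin of a listed thing).
The state is a dict: "clock": time; "joint_pos": joint angles; "joint_velocities": joint speeds; "tau": joint torques, N m; "tool_pos": TCP position; "tcp_rot": TCP orientation; "force": force on the tool from outside, world axes, zero at the start; "torque": the same for the moment, N m; "gripper_width": opening from 0.0 (shut) to 1.0 (fully open); "gripper_force": force on a finger pad.
Only numpy, scipy, OpenCV 4.12 (cv2) and the standard library are available. Lean on these libraries where they do the work, as an engineer would, in place of code of your own. Each camera call takes 0.05 s, during which the arm holds its last target. There are 200 camera calls.

## Working session

There is one attempt and no reset: what is moved stays moved. The work goes in short steps, Python scripts to look and compute and a shell command to move; the robot and the scene stay as the last step left them, time stands still between calls to the robot, and variables do not carry over. Pictures are saved under pics/ and viewed, at most 14 in all, crops included, and the job is handed in when it is done.

```bash
mkdir -p pics; ls; python3 - <<'E'
from station import robot, eyes, workorder, finder
import cv2
print(robot.read_state(), robot.finger_overhang)
for c in("top","scene"):
    p,d=eyes.read_camera(c); cv2.imwrite(f"pics/{c}0.png",p); print(c,eyes.calibration(c))
E
```

```text
pics
{'clock': 0.0, 'joint_pos': array([-1.35508408e+00,  2.21225328e-01,  1.52760308e+00,  1.19020035e-05,
        1.39467183e+00, -1.26097548e-01]), 'joint_velocities': array([-0.00062906,  0.00024009,  0.00130126,  0.00068363,  0.00077674,
       -0.00118337]), 'tau': array([-4.10354296e-04, -4.96893561e+01, -3.89394808e+01, -3.31798510e-04,
        1.11847260e-02,  9.92831929e-06]), 'tool_pos': array([ 0.20937629, -0.58829294,  0.24720394]), 'tcp_rot': array([-3.09394577e+00, -5.33976203e-01,  1.15762031e-04]), 'force': array([-0.16825717,  0.17827071, -0.27391609]), 'torque': array([-0.01931576,  0.03345477, -0.03062237]), 'gripper_force': 0.0, 'gripper_width': 1.0003077404790497} 0.017
top {'mtx': array([[486.10938126,   0.        , 316.16288979],
       [  0.        , 486.10938126, 236.76236167],
       [  0.        ,   0.        ,   1.        ]]), 'k1': -0.026581990384198194, 'xyz': array([0.34743867, 0.13262145, 1.2910917 ]), 'orientation': array([ 0.14624833, -0.15251325, -1.53556005])}
scene {'mtx': array([[592.29100207,   0.        , 313.36918982],
       [  0.        , 592.29100207, 236.87497686],
       [  0.        ,   0.        ,   1.        ]]), 'k1': -0.16619609982064978, 'xyz': array([1.17339467, 0.69912742, 1.11098086]), 'orientation': array([0.33009753, 0.75837624, 2.20759679])}
```

View pics/top0.png

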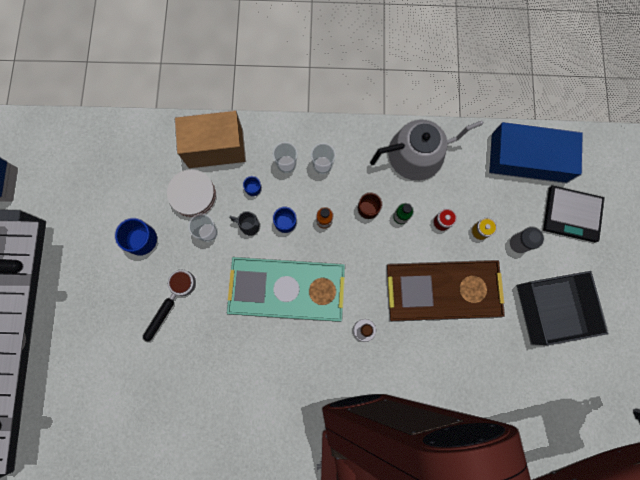

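View pics/scene0.png

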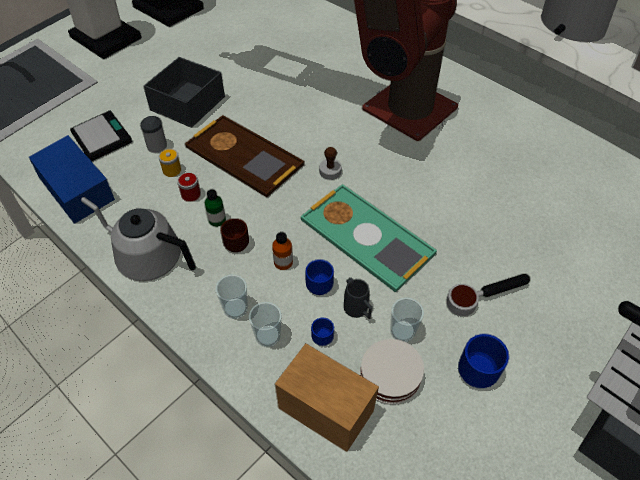

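The top view shows the stock row from left to right: jug (247,223), middle blue cup (285,219), amber (325,217), brown cup (370,206), green (404,212), red (445,219), yellow (487,228). The mint tray is at (287,289) and the dark tray at (445,291). Other objects nearby are a glass (203,229), a grinder (527,240) and a tamper (365,330).

```bash
cat > h.py <<'E'
from station import robot, eyes, workorder, finder
import numpy as np, cv2
from scipy.spatial.transform import Rotation as R
def rays(c,uv):
    k=eyes.calibration(c); M=k["mtx"]
    n=cv2.undistortPoints(np.float64(uv).reshape(-1,1,2),M,np.array([k["k1"],0,0,0.])).reshape(-1,2)
    d=np.c_[n[:,0],-n[:,1],-np.ones(len(n))]
    return k["xyz"],R.from_rotvec(k["orientation"]).apply(d)
def plane(c,uv,z):
    o,d=rays(c,uv); return o+d*((z-o[2])/d[:,2])[:,None]
def cloud(c,mask,dep):
    v,u=np.nonzero(mask&(dep>0)); o,d=rays(c,np.c_[u,v]); return o+d*dep[v,u][:,None]
E
cat > m.py <<'E'
from h import *
H=dict(brown_cup_center=.03,yellow_tin_center=.028,blue_cup_center=.03,amber_bottle_center=.05,milk_jug_center=.038,red_tin_center=.028,green_bottle_center=.05)
for c in("top","scene"):
    p,dep=eyes.read_camera(c)
    for n,z in H.items():
        for q in finder.landmark_of(n,c)[:3]: print(c,n,"LM",round(q["conf"],2),np.round(q["xy"]),plane(c,[q["xy"]],z)[0].round(4)[:2])
        for q in finder.regions_of(n,c)[:3]:
            P=cloud(c,q["mask"],dep)
            if len(P)<20: continue
            zt=np.percentile(P[:,2],97); T=P[P[:,2]>zt-.012]
            (a,b),r=cv2.minEnclosingCircle(T[:,:2].astype(np.float32))
            print("   RG",round(q["conf"],2),q["bbox"],"ztop",zt.round(3),"ctr",np.round([a,b,r],4))
    for n in("dark_tray","mint_tray"):
        for q in finder.landmark_of(n,c)[:1]: print(c,n,"LM",round(q["conf"],2),plane(c,[q["xy"]],0.0)[0].round(4)[:2])
        for q in finder.regions_of(n,c)[:1]:
            v,u=np.nonzero(q["mask"]); P=plane(c,np.c_[u,v],.014)
            print("   RG",round(q["conf"],2),cv2.minAreaRect(P[:,:2].astype(np.float32)), cloud(c,q["mask"],dep)[:,2].mean().round(4))
E
python3 m.py
```

```text
top brown_cup_center LM 0.85 [367. 205.] [ 0.6822 -0.0021]
   RG 0.66 [356.5, 191.2, 382.1, 215.9] ztop 0.063 ctr [ 0.6792 -0.008   0.0313]
top yellow_tin_center LM 0.94 [486. 230.] [ 0.6227 -0.3202]
top yellow_tin_center LM 0.69 [401. 209.] [ 0.6751 -0.0935]
   RG 0.68 [474.1, 215.2, 495.5, 242.2] ztop 0.063 ctr [ 0.6273 -0.3135  0.0263]
   RG 0.51 [319.7, 207.1, 333.9, 227.8] ztop 0.103 ctr [0.6421 0.1112 0.0116]
top blue_cup_center LM 0.7 [136. 238.] [0.5739 0.6065]
top blue_cup_center LM 0.57 [283. 220.] [0.6346 0.221 ]
top blue_cup_center LM 0.51 [251. 185.] [0.7292 0.3109]
   RG 0.79 [242.2, 175.9, 260.2, 195.2] ztop 0.049 ctr [0.7264 0.3075 0.0237]
   RG 0.65 [113.3, 217.4, 158.2, 253.6] ztop 0.088 ctr [0.5733 0.5987 0.0445]
   RG 0.63 [271.9, 206.4, 295.5, 233.6] ztop 0.063 ctr [0.6338 0.2154 0.0313]
top amber_bottle_center LM 0.5 [324. 217.] [0.642  0.1117]
   RG 0.65 [317.7, 206.0, 333.0, 227.2] ztop 0.103 ctr [0.6421 0.1112 0.0116]
top milk_jug_center LM 0.65 [247. 224.] [0.6171 0.315 ]
top milk_jug_center LM 0.65 [322. 214.] [0.652  0.1165]
   RG 0.59 [230.4, 213.4, 259.6
[... 1818 characters left out ...]

   RG 0.64 [218.8, 218.4, 246.7, 252.3] ztop 0.061 ctr [ 0.6764 -0.0044  0.0337]
   RG 0.57 [178.5, 172.5, 202.7, 201.3] ztop 0.059 ctr [ 0.6508 -0.2066  0.0287]
scene green_bottle_center LM 0.83 [212. 206.] [ 0.6622 -0.0996]
scene green_bottle_center LM 0.48 [318. 275.] [0.6369 0.2193]
   RG 0.74 [203.5, 190.9, 223.8, 225.8] ztop 0.099 ctr [ 0.6589 -0.0934  0.0129]
scene dark_tray LM 0.71 [ 0.4452 -0.2137]
   RG 0.92 ((0.4642176926136017, -0.20808789134025574), (0.1622304618358612, 0.312356173992157), 3.3807730674743652) 0.0098
scene mint_tray LM 0.72 [0.4518 0.2093]
   RG 0.81 ((0.45443233847618103, 0.20738574862480164), (0.3093460500240326, 0.15946738421916962), 87.60069274902344) 0.0108
```

```bash
cat > p.py <<'E'
from h import *
for c in("top","scene"):
    p,dep=eyes.read_camera(c)
    q=finder.regions_of("milk_jug_center",c)
    if q:
        P=cloud(c,q[0]["mask"],dep); T=P[P[:,2]>.070]
        print(c,"jug rim x",np.percentile(T[:,0],[2,98]).round(4),"y",np.percentile(T[:,1],[2,98]).round(4))
        T=P; print(" all y",np.percentile(T[:,1],[1,99]).round(4))
        w=[(round(a,3),*np.percentile(T[abs(T[:,1]-a)<.003][:,0],[3,97]).round(3)) for a in np.arange(.27,.38,.008) if (abs(T[:,1]-a)<.003).sum()>3]; print(w)
    hsv=cv2.cvtColor(p,cv2.COLOR_BGR2HSV)
    for n,xy,yaw,pads in(("dark",(.464,-.210),.05,dict(cork=-.075,grey=.075)),("mint",(.455,.2065),-.038,dict(cork=-.095,white=0,grey=.095))):
        vv,uu=np.mgrid[0:480,0:640]; W=plane(c,np.c_[uu.ravel(),vv.ravel()],.01)[:,:2].reshape(480,640,2)-xy
        cs,s=np.cos(yaw),np.sin(yaw); lx=W[...,0]*cs+W[...,1]*s; ly=-W[...,0]*s+W[...,1]*cs
        for k,y0 in pads.items():
            near=(abs(lx)<.058)&(abs(ly-y0)<.045); ref=np.median(p[(np.hypot(lx,ly-y0)<.02)],0)
            m=near&(np.abs(p.astype(int)-ref).max(2)<(45 if k=="cork" else 28))
            (w,h)=np.ptp(lx[m]),np.ptp(ly[m]); X=W[m].mean(0)+xy
            print(c,n,k,X.round(4),"size",w.round(3),h.round(3),"local",lx[m].mean().round(4),ly[m].mean().round(4))
E
python3 p.py
```

```text
top jug rim x [0.598  0.6445] y [0.2812 0.3332]
 all y [0.2826 0.3553]
[(np.float64(0.286), np.float64(0.607), np.float64(0.624)), (np.float64(0.294), np.float64(0.6), np.float64(0.635)), (np.float64(0.302), np.float64(0.596), np.float64(0.644)), (np.float64(0.31), np.float64(0.595), np.float64(0.646)), (np.float64(0.318), np.float64(0.596), np.float64(0.645)), (np.float64(0.326), np.float64(0.599), np.float64(0.642)), (np.float64(0.334), np.float64(0.607), np.float64(0.634)), (np.float64(0.342), np.float64(0.625), np.float64(0.631)), (np.float64(0.35), np.float64(0.627), np.float64(0.643)), (np.float64(0.358), np.float64(0.628), np.float64(0.645))]
top dark cork [ 0.4679 -0.2872] size 0.072 0.071 local -0.0 -0.0773
top dark grey [ 0.4584 -0.1373] size 0.079 0.08 local -0.0019 0.0729
top mint cork [0.4506 0.1111] size 0.071 0.08 local -0.0008 -0.0955
top mint white [0.4544 0.2065] size 0.066 0.064 local -0.0006 -0.0001
top mint grey [0.457  0.3013] size 0.081 0.087 local -0.0016 0.0948
scene jug rim x [0.5966 0.6441] y [0.2838 0.3359]
 all y [0.2837 0.3603]
[(np.float64(0.286), np.fl
[... 212 characters left out ...]
.float64(0.318), np.float64(0.595), np.float64(0.647)), (np.float64(0.326), np.float64(0.594), np.float64(0.644)), (np.float64(0.334), np.float64(0.605), np.float64(0.639)), (np.float64(0.342), np.float64(0.611), np.float64(0.629)), (np.float64(0.35), np.float64(0.625), np.float64(0.631)), (np.float64(0.358), np.float64(0.628), np.float64(0.634))]
scene dark cork [ 0.4655 -0.2859] size 0.071 0.071 local -0.0023 -0.0759
scene dark grey [ 0.4568 -0.1356] size 0.081 0.08 local -0.0035 0.0747
scene mint cork [0.4488 0.1123] size 0.072 0.072 local -0.0026 -0.0944
scene mint white [0.452 0.207] size 0.065 0.066 local -0.003 0.0004
scene mint grey [0.4562 0.3023] size 0.08 0.08 local -0.0024 0.0958
```

```bash
python3 -m pendant '[{"xyz":[0.6,0,0],"turn":-0.8,"gripper":1},{"xyz":[0.6,0,0],"turn":-0.8,"gripper":1},{"xyz":[0.6,0,0],"turn":-0.8,"gripper":1},{"xyz":[0.6,0,0],"turn":-0.8,"gripper":1},{"xyz":[0.6,0,0],"turn":-0.8,"gripper":1},{"xyz":[0.6,0,0],"turn":-0.8,"gripper":1}]' 40
```

```text
clock: 2.95
tool_pos: [0.4955, -0.486, 0.2479]
tcp_rot: [-2.775, -1.472, -0.001]
force: [-1.3, -0.3, 0.3]
gripper_width: 0.999
gripper_force: 0.0
```

```bash
python3 -m pendant '[{"xyz":[0.434,0.024,0],"turn":-0.758,"gripper":1},{"xyz":[0.434,0.024,0],"turn":-0.758,"gripper":1},{"xyz":[0.434,0.024,0],"turn":-0.758,"gripper":1},{"xyz":[0.434,0.024,0],"turn":-0.758,"gripper":1},{"xyz":[0.434,0.024,0.22],"turn":-0.758,"gripper":1},{"xyz":[0.434,0.024,0.22],"turn":-0.758,"gripper":1},{"xyz":[0.434,0.024,0.22],"turn":-0.758,"gripper":1}]' 40; python3 -c "
from h import *
s=robot.read_state();r=R.from_rotvec(s['tcp_rot']).as_matrix();print(r.round(3),s['joint_pos'])"
```

```text
clock: 3.82
tool_pos: [0.6208, -0.3147, 0.1326]
tcp_rot: [-2.221, -2.207, 0.004]
force: [-0.3, 0.8, -1.0]
gripper_width: 1.001
gripper_force: 0.0
[[ 0.006  1.    -0.009]
 [ 1.    -0.006  0.006]
 [ 0.006 -0.009 -1.   ]] [-5.82221856e-01  4.87921553e-01  1.40911464e+00 -3.48288834e-04
  1.25526298e+00 -5.75931836e-01]
```

```bash
python3 -m pendant '[{"xyz":[0,0,0.11],"turn":0,"gripper":1},{"xyz":[0,0,0.21],"turn":0,"gripper":1},{"xyz":[0,0,0.21],"turn":0,"gripper":1},{"xyz":[0,0,0.21],"turn":0,"gripper":1}]' 40; python3 -m pendant '[{"xyz":[0,0,0],"turn":0,"gripper":0.3},{"xyz":[0,0,0],"turn":0,"gripper":0.3},{"xyz":[0,0,0],"turn":0,"gripper":0.3},{"xyz":[0,0,0],"turn":0,"gripper":0.3},{"xyz":[0,0,0],"turn":0,"gripper":0.3},{"xyz":[0,0,0],"turn":0,"gripper":0.3}]' 40
```

```text
clock: 4.32
tool_pos: [0.6265, -0.3178, 0.0372]
tcp_rot: [2.225, 2.212, 0.001]
force: [0.3, -0.4, 0.6]
gripper_width: 1.001
gripper_force: 0.0
clock: 5.08
tool_pos: [0.626, -0.317, 0.0363]
tcp_rot: [2.225, 2.213, 0.001]
force: [-1.4, 0.9, 6.8]
gripper_width: 0.583
gripper_force: 40.3
```

```bash
python3 -m pendant '[{"xyz":[0,0,-0.1],"turn":0,"gripper":0.3},{"xyz":[0,0,-0.2],"turn":0,"gripper":0.3},{"xyz":[0.1,-0.1,-0.25],"turn":0,"gripper":0.3},{"xyz":[0.18,-0.18,-0.25],"turn":0,"gripper":0.3},{"xyz":[0.27,-0.26,-0.25],"turn":0,"gripper":0.3},{"xyz":[0.353,-0.336,-0.25],"turn":0,"gripper":0.3},{"xyz":[0.353,-0.336,-0.18],"turn":0,"gripper":0.3},{"xyz":[0.353,-0.336,-0.1],"turn":0,"gripper":0.3},{"xyz":[0.353,-0.336,-0.04],"turn":0,"gripper":0.3},{"xyz":[0.353,-0.336,-0.04],"turn":0,"gripper":0.3}]'
```

```text
clock: 6.32
tool_pos: [0.4556, -0.1376, 0.0516]
tcp_rot: [-2.224, -2.212, 0.003]
force: [-0.4, 0.6, -1.4]
gripper_width: 0.584
gripper_force: 42.6
```

```bash
python3 -m pendant '[{"xyz":[-0.006,0.004,0],"turn":0,"gripper":0.3},{"xyz":[-0.006,0.004,0.009],"turn":0,"gripper":0.3},{"xyz":[-0.006,0.004,0.009],"turn":0,"gripper":0.3},{"xyz":[-0.006,0.004,0.009],"turn":0,"gripper":0.3}]'
```

```text
clock: 6.82
tool_pos: [0.4599, -0.1418, 0.0492]
tcp_rot: [2.227, 2.215, 0.0]
force: [-0.5, 0.2, -1.5]
gripper_width: 0.58
gripper_force: 42.6
```

```bash
python3 -m pendant '[{"xyz":[0,0,0.004],"turn":0,"gripper":0.3},{"xyz":[0,0,0.006],"turn":0,"gripper":0.3},{"xyz":[0,0,0.006],"turn":0,"gripper":0.3}]'
```

```text
clock: 7.2
tool_pos: [0.4597, -0.1416, 0.0463]
tcp_rot: [-2.227, -2.215, 0.0]
force: [-3.0, 1.9, 5.6]
gripper_width: 0.583
gripper_force: 43.1
```

```bash
python3 -m pendant '[{"xyz":[0,0,0],"turn":0,"gripper":1},{"xyz":[0,0,0],"turn":0,"gripper":1},{"xyz":[0,0,0],"turn":0,"gripper":1},{"xyz":[0,0,-0.1],"turn":0,"gripper":1},{"xyz":[0,0,-0.2],"turn":0,"gripper":1},{"xyz":[0,0,-0.3],"turn":0,"gripper":1},{"xyz":[0.06,0.1,-0.3],"turn":0,"gripper":1},{"xyz":[0.12,0.21,-0.3],"turn":0,"gripper":1},{"xyz":[0.19,0.32,-0.3],"turn":0,"gripper":1},{"xyz":[0.271,0.436,-0.3],"turn":0,"gripper":1}]'
```

```text
clock: 8.45
tool_pos: [0.6709, -0.0126, 0.1957]
tcp_rot: [2.228, 2.215, 0.0]
force: [0.6, -0.9, -0.2]
gripper_width: 0.999
gripper_force: 0.0
```

```bash
python3 -m pendant '[{"xyz":[0,0,0.1],"turn":0,"gripper":1},{"xyz":[0,0,0.14],"turn":0,"gripper":1},{"xyz":[0,0,0.14],"turn":0,"gripper":1},{"xyz":[0,0,0.14],"turn":0,"gripper":1}]'
```

```text
clock: 8.95
tool_pos: [0.6698, -0.0144, 0.1276]
tcp_rot: [2.227, 2.213, 0.002]
force: [0.2, -0.5, 0.3]
gripper_width: 0.998
gripper_force: 0.0
```

```bash
python3 -m pendant '[{"xyz":[0.016,0.016,0],"turn":0,"gripper":1},{"xyz":[0.016,0.016,0.1],"turn":0,"gripper":1},{"xyz":[0.016,0.016,0.176],"turn":0,"gripper":1},{"xyz":[0.016,0.016,0.176],"turn":0,"gripper":1},{"xyz":[0.016,0.016,0.176],"turn":0,"gripper":1}]'; python3 -m pendant '[{"xyz":[0,0,0],"turn":0,"gripper":0.3},{"xyz":[0,0,0],"turn":0,"gripper":0.3},{"xyz":[0,0,0],"turn":0,"gripper":0.3},{"xyz":[0,0,0],"turn":0,"gripper":0.3},{"xyz":[0,0,0],"turn":0,"gripper":0.3}]' 40
```

```text
clock: 9.57
tool_pos: [0.679, -0.0057, 0.0403]
tcp_rot: [2.225, 2.214, 0.003]
force: [-0.1, 0.0, -0.1]
gripper_width: 0.997
gripper_force: 0.0
clock: 10.2
tool_pos: [0.6793, -0.0059, 0.0411]
tcp_rot: [2.225, 2.213, 0.005]
force: [-1.2, -0.5, 6.1]
gripper_width: 0.722
gripper_force: 43.9
```

```bash
python3 -m pendant '[{"xyz":[0,0,-0.1],"turn":0,"gripper":0.3},{"xyz":[0,0,-0.2],"turn":0,"gripper":0.3},{"xyz":[0,0,-0.3],"turn":0,"gripper":0.3},{"xyz":[-0.05,-0.1,-0.3],"turn":0,"gripper":0.3},{"xyz":[-0.1,-0.2,-0.3],"turn":0,"gripper":0.3},{"xyz":[-0.2,-0.26,-0.3],"turn":0,"gripper":0.3},{"xyz":[-0.3,-0.32,-0.3],"turn":0,"gripper":0.3},{"xyz":[-0.4,-0.38,-0.3],"turn":0,"gripper":0.3},{"xyz":[-0.5,-0.424,-0.3],"turn":0,"gripper":0.3},{"xyz":[-0.562,-0.424,-0.3],"turn":0,"gripper":0.3}]'; python3 -m pendant '[{"xyz":[0,0,0.1],"turn":0,"gripper":0.3},{"xyz":[0,0,0.2],"turn":0,"gripper":0.3},{"xyz":[0,0,0.26],"turn":0,"gripper":0.3},{"xyz":[0,0,0.26],"turn":0,"gripper":0.3},{"xyz":[0,0,0.26],"turn":0,"gripper":0.3}]'
```

```text
clock: 11.45
tool_pos: [0.4623, -0.2879, 0.1891]
tcp_rot: [2.229, 2.211, -0.0]
force: [0.8, 0.4, -2.3]
gripper_width: 0.73
gripper_force: 45.0
clock: 12.08
tool_pos: [0.4649, -0.2864, 0.0598]
tcp_rot: [2.225, 2.213, 0.0]
force: [0.2, 0.5, -1.3]
gripper_width: 0.729
gripper_force: 45.1
```

```bash
python3 -m pendant '[{"xyz":[0,0.004,0.008],"turn":0,"gripper":0.3},{"xyz":[0,0.004,0.014],"turn":0,"gripper":0.3},{"xyz":[0,0.004,0.018],"turn":0,"gripper":0.3},{"xyz":[0,0.004,0.018],"turn":0,"gripper":0.3}]'
```

```text
clock: 12.58
tool_pos: [0.4665, -0.2861, 0.051]
tcp_rot: [2.226, 2.215, 0.0]
force: [-4.4, 2.5, 12.9]
gripper_width: 0.724
gripper_force: 46.2
```

```bash
python3 -m pendant '[{"xyz":[0,0,0],"turn":0,"gripper":1},{"xyz":[0,0,0],"turn":0,"gripper":1},{"xyz":[0,0,0],"turn":0,"gripper":1},{"xyz":[0,0,-0.1],"turn":0,"gripper":1},{"xyz":[0,0,-0.2],"turn":0,"gripper":1},{"xyz":[0,0,-0.3],"turn":0,"gripper":1},{"xyz":[0.1,0.05,-0.32],"turn":0,"gripper":1},{"xyz":[0.2,0.1,-0.32],"turn":0,"gripper":1},{"xyz":[0.3,0.15,-0.32],"turn":0,"gripper":1},{"xyz":[0.4,0.2,-0.32],"turn":0,"gripper":1}]'; python3 -m pendant '[{"xyz":[0.1,0.05,0],"turn":0,"gripper":1},{"xyz":[0.2,0.1,0],"turn":0,"gripper":1},{"xyz":[0.3,0.15,0],"turn":0,"gripper":1},{"xyz":[0.397,0.149,0],"turn":0,"gripper":1},{"xyz":[0.397,0.149,0],"turn":0,"gripper":1},{"xyz":[0.397,0.149,0],"turn":0,"gripper":1}]'
```

```text
clock: 13.82
tool_pos: [0.5674, -0.0845, 0.2088]
tcp_rot: [2.228, 2.215, 0.0]
force: [1.2, -1.4, 0.5]
gripper_width: 0.998
gripper_force: 0.0
clock: 14.58
tool_pos: [0.6421, 0.1119, 0.2083]
tcp_rot: [-2.227, -2.216, 0.001]
force: [-0.5, -0.4, -0.8]
gripper_width: 1.003
gripper_force: 0.0
```

```bash
python3 -m pendant '[{"xyz":[0,0,0.1],"turn":0,"gripper":1},{"xyz":[0,0,0.2],"turn":0,"gripper":1},{"xyz":[0,0,0.28],"turn":0,"gripper":1},{"xyz":[0,0,0.308],"turn":0,"gripper":1},{"xyz":[0,0,0.308],"turn":0,"gripper":1},{"xyz":[0,0,0.308],"turn":0,"gripper":1}]'; python3 -m pendant '[{"xyz":[0,0,0],"turn":0,"gripper":0.3},{"xyz":[0,0,0],"turn":0,"gripper":0.3},{"xyz":[0,0,0],"turn":0,"gripper":0.3},{"xyz":[0,0,0],"turn":0,"gripper":0.3},{"xyz":[0,0,0],"turn":0,"gripper":0.3},{"xyz":[0,0,0],"turn":0,"gripper":0.3}]' 40
```

```text
clock: 15.32
tool_pos: [0.6442, 0.1117, 0.0573]
tcp_rot: [2.226, 2.213, 0.004]
force: [0.2, 0.4, 0.6]
gripper_width: 1.0
gripper_force: 0.0
clock: 16.08
tool_pos: [0.6428, 0.1122, 0.056]
tcp_rot: [2.227, 2.215, 0.001]
force: [-2.1, -0.8, 6.0]
gripper_width: 0.503
gripper_force: 40.5
```

```bash
python3 -m pendant '[{"xyz":[0,0,-0.1],"turn":0,"gripper":0.3},{"xyz":[0,0,-0.2],"turn":0,"gripper":0.3},{"xyz":[0,-0.08,-0.25],"turn":0,"gripper":0.3},{"xyz":[0.05,-0.18,-0.25],"turn":0,"gripper":0.3},{"xyz":[0.1,-0.28,-0.25],"turn":0,"gripper":0.3},{"xyz":[0.189,-0.378,-0.25],"turn":0,"gripper":0.3},{"xyz":[0.189,-0.378,-0.2],"turn":0,"gripper":0.3},{"xyz":[0.189,-0.378,-0.1],"turn":0,"gripper":0.3},{"xyz":[0.189,-0.378,-0.04],"turn":0,"gripper":0.3},{"xyz":[0.189,-0.378,-0.04],"turn":0,"gripper":0.3}]'; python3 -m pendant '[{"xyz":[0,0,0],"turn":0,"gripper":0.3},{"xyz":[0,0,0.006],"turn":0,"gripper":0.3},{"xyz":[0,0,0.006],"turn":0,"gripper":0.3}]'
```

```text
clock: 17.32
tool_pos: [0.4512, 0.2069, 0.0722]
tcp_rot: [-2.225, -2.214, 0.009]
force: [0.3, -0.1, -0.2]
gripper_width: 0.501
gripper_force: 41.5
clock: 17.7
tool_pos: [0.4546, 0.2077, 0.0728]
tcp_rot: [2.227, 2.215, 0.003]
force: [-0.3, -0.6, -1.6]
gripper_width: 0.501
gripper_force: 41.5
```

```bash
python3 -m pendant '[{"xyz":[0,0,0.006],"turn":0,"gripper":0.3},{"xyz":[0,0,0.01],"turn":0,"gripper":0.3},{"xyz":[0,0,0.013],"turn":0,"gripper":0.3},{"xyz":[0,0,0.013],"turn":0,"gripper":0.3}]'
```

```text
clock: 18.2
tool_pos: [0.4539, 0.2076, 0.066]
tcp_rot: [-2.227, -2.215, 0.001]
force: [-3.0, -1.2, 6.6]
gripper_width: 0.499
gripper_force: 42.3
```

```bash
python3 -m pendant '[{"xyz":[0,0,0],"turn":0,"gripper":1},{"xyz":[0,0,0],"turn":0,"gripper":1},{"xyz":[0,0,0],"turn":0,"gripper":1},{"xyz":[0,0,-0.1],"turn":0,"gripper":1},{"xyz":[0,0,-0.2],"turn":0,"gripper":1},{"xyz":[0,0,-0.28],"turn":0,"gripper":1},{"xyz":[0.01,0.12,-0.28],"turn":0,"gripper":1},{"xyz":[0.017,0.24,-0.28],"turn":0,"gripper":1},{"xyz":[0.017,0.358,-0.28],"turn":0,"gripper":1},{"xyz":[0.017,0.358,-0.28],"turn":0,"gripper":1}]'; python3 -m pendant '[{"xyz":[0,0,0.08],"turn":0,"gripper":1},{"xyz":[0,0,0.16],"turn":0,"gripper":1},{"xyz":[0,0,0.16],"turn":0,"gripper":1},{"xyz":[0,0,0.16],"turn":0,"gripper":1}]'
```

```text
clock: 19.45
tool_pos: [0.6353, 0.214, 0.202]
tcp_rot: [-2.228, -2.212, 0.004]
force: [-0.5, 0.5, 0.1]
gripper_width: 1.0
gripper_force: 0.0
clock: 19.95
tool_pos: [0.6333, 0.2154, 0.1272]
tcp_rot: [2.226, 2.215, 0.002]
force: [-0.4, 0.3, 0.9]
gripper_width: 1.001
gripper_force: 0.0
```

```bash
python3 -m pendant '[{"xyz":[0,0,0.1],"turn":0,"gripper":1},{"xyz":[0,0,0.172],"turn":0,"gripper":1},{"xyz":[0,0,0.172],"turn":0,"gripper":1},{"xyz":[0,0,0.172],"turn":0,"gripper":1}]'; python3 -m pendant '[{"xyz":[0,0,0],"turn":0,"gripper":0.3},{"xyz":[0,0,0],"turn":0,"gripper":0.3},{"xyz":[0,0,0],"turn":0,"gripper":0.3},{"xyz":[0,0,0],"turn":0,"gripper":0.3},{"xyz":[0,0,0],"turn":0,"gripper":0.3}]' 40
```

```text
clock: 20.45
tool_pos: [0.635, 0.2156, 0.0426]
tcp_rot: [2.225, 2.214, 0.006]
force: [0.6, -0.5, 0.4]
gripper_width: 1.0
gripper_force: 0.0
clock: 21.08
tool_pos: [0.6348, 0.2156, 0.0425]
tcp_rot: [2.226, 2.214, 0.006]
force: [-1.9, 0.5, 6.5]
gripper_width: 0.712
gripper_force: 43.6
```

```bash
python3 -m pendant '[{"xyz":[0,0,-0.1],"turn":0,"gripper":0.3},{"xyz":[0,0,-0.2],"turn":0,"gripper":0.3},{"xyz":[0,0,-0.28],"turn":0,"gripper":0.3},{"xyz":[-0.1,-0.06,-0.28],"turn":0,"gripper":0.3},{"xyz":[-0.18,-0.14,-0.28],"turn":0,"gripper":0.3},{"xyz":[-0.208,-0.25,-0.28],"turn":0,"gripper":0.3},{"xyz":[-0.208,-0.37,-0.28],"turn":0,"gripper":0.3},{"xyz":[-0.208,-0.37,-0.2],"turn":0,"gripper":0.3},{"xyz":[-0.208,-0.37,-0.1],"turn":0,"gripper":0.3},{"xyz":[-0.208,-0.37,-0.04],"turn":0,"gripper":0.3}]'; python3 -m pendant '[{"xyz":[0,0,0],"turn":0,"gripper":0.3},{"xyz":[0,0,0.006],"turn":0,"gripper":0.3},{"xyz":[0,0,0.006],"turn":0,"gripper":0.3}]'
```

```text
clock: 22.32
tool_pos: [0.4465, 0.112, 0.0584]
tcp_rot: [-2.227, -2.215, 0.0]
force: [0.6, 0.1, -2.3]
gripper_width: 0.712
gripper_force: 44.7
clock: 22.7
tool_pos: [0.4488, 0.1122, 0.0579]
tcp_rot: [2.226, 2.214, 0.003]
force: [-0.8, 0.0, -1.8]
gripper_width: 0.71
gripper_force: 44.8
```

```bash
python3 -m pendant '[{"xyz":[0,0.002,0.006],"turn":0,"gripper":0.3},{"xyz":[0,0.002,0.01],"turn":0,"gripper":0.3},{"xyz":[0,0.002,0.012],"turn":0,"gripper":0.3},{"xyz":[0,0.002,0.012],"turn":0,"gripper":0.3}]'
```

```text
clock: 23.2
tool_pos: [0.4492, 0.1121, 0.0524]
tcp_rot: [2.227, 2.215, 0.001]
force: [-7.4, -1.0, 16.9]
gripper_width: 0.712
gripper_force: 46.5
```

```bash
python3 -m pendant '[{"xyz":[0,0,0],"turn":0,"gripper":1},{"xyz":[0,0,0],"turn":0,"gripper":1},{"xyz":[0,0,0],"turn":0,"gripper":1},{"xyz":[0,0,-0.1],"turn":0,"gripper":1},{"xyz":[0,0,-0.2],"turn":0,"gripper":1},{"xyz":[0,0,-0.3],"turn":0,"gripper":1},{"xyz":[0.09,0.08,-0.3],"turn":0,"gripper":1},{"xyz":[0.18,0.16,-0.3],"turn":0,"gripper":1},{"xyz":[0.27,0.24,-0.3],"turn":0,"gripper":1},{"xyz":[0.398,0.342,-0.3],"turn":0,"gripper":1}]'; python3 -m pendant '[{"xyz":[0.02,0.02,0.05],"turn":0,"gripper":1},{"xyz":[0,0,0.1],"turn":0,"gripper":1},{"xyz":[0,0,0.1],"turn":0,"gripper":1},{"xyz":[0,0,0.1],"turn":0,"gripper":1}]'
```

```text
clock: 24.45
tool_pos: [0.6095, 0.2964, 0.1999]
tcp_rot: [2.228, 2.215, -0.0]
force: [1.0, -0.2, 1.1]
gripper_width: 1.001
gripper_force: 0.0
clock: 24.95
tool_pos: [0.6089, 0.2952, 0.1513]
tcp_rot: [2.227, 2.215, 0.002]
force: [0.5, 0.8, 0.6]
gripper_width: 1.001
gripper_force: 0.0
```

```bash
python3 - <<'E'
from h import *
for c in("top","scene"):
    p,d=eyes.read_camera(c); cv2.imwrite(f"pics/{c}1.png",p)
E
```

```text
(no output)
```

View pics/scene1.png

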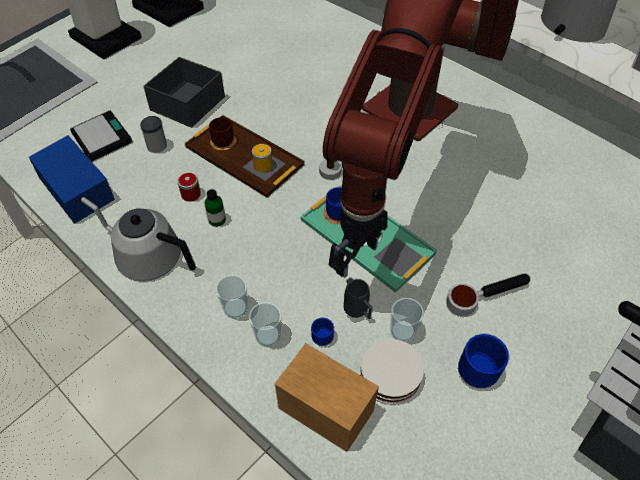

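The scene view shows the brown cup on its cork disc (221,132), the yellow tin on its grey square (262,157) and the blue cup on the mint cork (337,203). The red tin and green bottle haven't moved. Next is the jug at (357,297).

```bash
python3 -m pendant '[{"xyz":[0.032,0.023,0],"turn":0,"gripper":1},{"xyz":[0.032,0.023,0],"turn":0,"gripper":1},{"xyz":[0.032,0.023,0.1],"turn":0,"gripper":1},{"xyz":[0.032,0.023,0.2],"turn":0,"gripper":1},{"xyz":[0.032,0.023,0.226],"turn":0,"gripper":1},{"xyz":[0.032,0.023,0.226],"turn":0,"gripper":1},{"xyz":[0.032,0.023,0.226],"turn":0,"gripper":1}]'; python3 -m pendant '[{"xyz":[0,0,0],"turn":0,"gripper":0.3},{"xyz":[0,0,0],"turn":0,"gripper":0.3},{"xyz":[0,0,0],"turn":0,"gripper":0.3},{"xyz":[0,0,0],"turn":0,"gripper":0.3},{"xyz":[0,0,0],"turn":0,"gripper":0.3},{"xyz":[0,0,0],"turn":0,"gripper":0.3}]' 40
```

```text
clock: 25.92
tool_pos: [0.6219, 0.3117, 0.0404]
tcp_rot: [2.226, 2.214, 0.006]
force: [0.4, -0.6, 1.3]
gripper_width: 1.001
gripper_force: 0.0
clock: 26.68
tool_pos: [0.621, 0.3115, 0.0394]
tcp_rot: [2.226, 2.215, 0.004]
force: [-0.6, 0.1, 5.8]
gripper_width: 0.629
gripper_force: 42.7
```

```bash
python3 -m pendant '[{"xyz":[0,0,-0.1],"turn":0,"gripper":0.3},{"xyz":[0,0,-0.2],"turn":0,"gripper":0.3},{"xyz":[0,-0.1,-0.2],"turn":0,"gripper":0.3},{"xyz":[-0.01,-0.2,-0.2],"turn":0,"gripper":0.3},{"xyz":[-0.019,-0.328,-0.2],"turn":0,"gripper":0.3},{"xyz":[-0.019,-0.328,-0.2],"turn":0,"gripper":0.3},{"xyz":[-0.019,-0.328,-0.1],"turn":0,"gripper":0.3},{"xyz":[-0.019,-0.328,-0.04],"turn":0,"gripper":0.3},{"xyz":[-0.019,-0.328,-0.034],"turn":0,"gripper":0.3},{"xyz":[-0.019,-0.328,-0.034],"turn":0,"gripper":0.3}]'; python3 -m pendant '[{"xyz":[0,0,0],"turn":0,"gripper":0.3},{"xyz":[0,0,0.006],"turn":0,"gripper":0.3},{"xyz":[0,0,0.01],"turn":0,"gripper":0.3},{"xyz":[0,0,0.014],"turn":0,"gripper":0.3},{"xyz":[0,0,0.014],"turn":0,"gripper":0.3}]'
```

```text
clock: 27.92
tool_pos: [0.4568, 0.3027, 0.0552]
tcp_rot: [2.227, 2.215, 0.002]
force: [-0.5, 1.0, -2.3]
gripper_width: 0.629
gripper_force: 43.7
clock: 28.55
tool_pos: [0.4562, 0.3026, 0.0494]
tcp_rot: [2.227, 2.216, 0.0]
force: [-6.5, -4.9, 14.2]
gripper_width: 0.626
gripper_force: 45.0
```

Contact with the tray floor. I'll release, retreat upwards, and move clear to look.

```bash
python3 -m pendant '[{"xyz":[0,0,0],"turn":0,"gripper":1},{"xyz":[0,0,0],"turn":0,"gripper":1},{"xyz":[0,0,0],"turn":0,"gripper":1},{"xyz":[0,0,-0.1],"turn":0,"gripper":1},{"xyz":[0,0,-0.2],"turn":0,"gripper":1},{"xyz":[0,0,-0.3],"turn":0,"gripper":1},{"xyz":[0.1,0,-0.35],"turn":0,"gripper":1},{"xyz":[0.2,0,-0.35],"turn":0,"gripper":1},{"xyz":[0.3,0,-0.35],"turn":0,"gripper":1},{"xyz":[0.3,0,-0.35],"turn":0,"gripper":1}]'
sed -i 's/brown_cup_center=.03,yellow_tin_center=.028,blue_cup_center=.03,amber_bottle_center=.05,milk_jug_center=.038/brown_cup_center=.04,yellow_tin_center=.038,blue_cup_center=.04,amber_bottle_center=.06,milk_jug_center=.048/; /LM/!b' m.py; sed -i '/dark_tray/,$d' m.py; echo '    cv2.imwrite(f"pics/{c}2.png",p)' >> m.py; python3 m.py | grep -A1 -E "^top|^scene|RG"
```

```text
clock: 29.8
tool_pos: [0.4557, 0.4553, 0.2214]
tcp_rot: [-2.223, -2.219, 0.0]
force: [-0.3, -0.0, 0.1]
gripper_width: 0.999
gripper_force: 0.0
top brown_cup_center LM 0.79 [478. 290.] [ 0.4632 -0.291 ]
top brown_cup_center LM 0.58 [441. 291.] [ 0.4579 -0.1952]
top brown_cup_center LM 0.32 [402. 209.] [ 0.6724 -0.0956]
   RG 0.71 [462.7, 277.3, 495.3, 298.6] ztop 0.073 ctr [ 0.4692 -0.2876  0.0325]
top yellow_tin_center LM 0.72 [421. 288.] [ 0.4625 -0.1437]
top yellow_tin_center LM 0.26 [320. 290.] [0.4504 0.1182]
   RG 0.65 [411.5, 278.1, 427.5, 300.2] ztop 0.072 ctr [ 0.4601 -0.1378  0.0248]
   RG 0.36 [225.7, 257.1, 343.3, 322.5] ztop 0.02 ctr [0.4558 0.2063 0.1649]
top blue_cup_center LM 0.82 [256. 187.] [0.7202 0.2957]
top blue_cup_center LM 0.77 [322. 290.] [0.4497 0.1118]
top blue_cup_center LM 0.59 [287. 287.] [0.4562 0.2028]
   RG 0.95 [312.2, 279.6, 335.5, 303.1] ztop 0.072 ctr [0.4501 0.1116 0.0307]
   RG 0.72 [140.9, 220.3, 155.0, 235.2] ztop 0.092 ctr [0.556  0.4979 0.1021]
   RG 0.56 [245.0, 175.3, 262.8, 193.7] ztop 0.048 ctr [0.726  0.3068 0.0242]
top amber_bottle_cent
[... 1282 characters left out ...]
26]
   RG 0.58 [310.4, 318.5, 334.9, 345.2] ztop 0.047 ctr [0.7239 0.3106 0.0256]
scene amber_bottle_center LM 0.58 [372. 217.] [0.4407 0.2069]
   RG 0.77 [362.5, 202.6, 378.7, 242.0] ztop 0.111 ctr [0.4537 0.2077 0.0126]
scene milk_jug_center LM 0.93 [399. 249.] [0.4609 0.3051]
scene milk_jug_center LM 0.35 [263. 158.] [ 0.4642 -0.1269]
   RG 0.64 [386.9, 226.0, 414.3, 267.4] ztop 0.087 ctr [0.4579 0.3095 0.0381]
scene red_tin_center LM 0.85 [190. 184.] [ 0.6393 -0.2124]
   RG 0.84 [179.4, 170.4, 199.9, 198.3] ztop 0.059 ctr [ 0.6472 -0.2092  0.0292]
scene green_bottle_center LM 0.92 [213. 207.] [ 0.6621 -0.0962]
   RG 0.61 [203.8, 191.3, 227.1, 223.3] ztop 0.1 ctr [ 0.6598 -0.0938  0.0139]
```

View pics/top2.png

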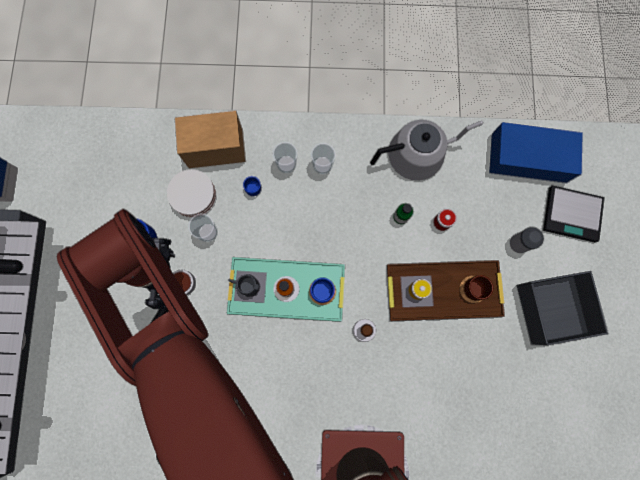

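View pics/scene2.png

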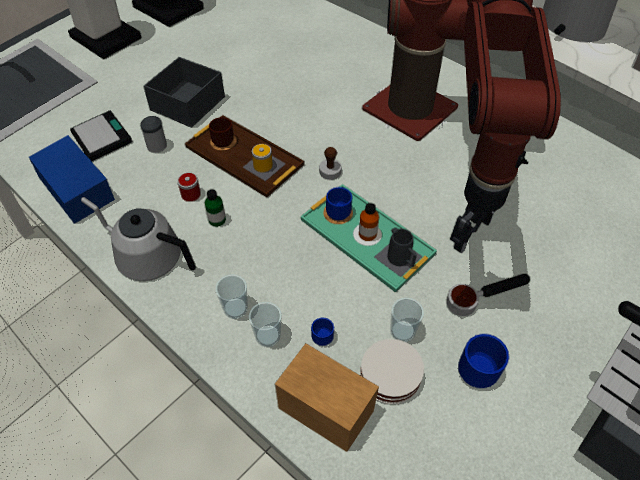

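All five things stand upright on their pads: top view jug (248,287), amber (287,288), blue cup (321,291), tin (421,289), brown cup (479,289). Each is within about 3 mm of its pad centre. The red tin and green bottle haven't moved, and the arm is clear of everything.

```bash
python3 -c "
from station import workorder; print(workorder.sign_off())"
```

```text
the job is handed in; nothing more can be done
None
```

I placed all five items upright on their pads, each within a few millimetres of its pad centre, left the red tin and green bottle where they stood, and handed the job in at about 30 s; the sign-off gave no verdict.

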